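Line up the cactus pots by size on the coasters beside the webcam

ROBOT

A 7-joint arm with a two-finger parallel gripper is mounted at the origin on the work surface. World frame = base frame: x ahead of the robot, y to its left, z up, the work surface at z = 0. Lengths are in m, angles in degrees, forces in N, time in s.
With the tool pointing down it reaches from about 0.425 to 0.95 m from the base axis. Payload 16.7 kg.
Tool frame: the origin (TCP) lies between the finger pads; the fingertips stand env.tips_ahead ahead of it and the grasp point (between the pads) lies 3 mm ahead of it (env.tips_ahead is the distance from the TCP to the fingertips, in m); x points along the fingers, y is the direction in which the jaws open and shut, and the axes are right-handed (so a half turn about x gives the same grasp; the last joint's range is limited). The gripper opens to 94 mm and grips with 3 to 60 N. Pads are 16 mm wide; open, the fingers measure 119 mm over their backs; the gripper's body (75 mm by 177 mm) begins 78 mm behind the grasp point.
Start: joints at [56.465, 24.414, 4.234, 92.017, -1.954, 63.644, -3.845], TCP at [0.285, -0.612, 0.227] pointing down, gripper open.
Joint ranges: [-163.25, 163.25], [-28.42, 122.38], [-70.27, 78.77], [12.13, 141.07], [-58.53, 238.53], [9.26, 117.41], [-156.51, 156.51]. Speed limits (degrees/s): [108.29, 108.29, 136.94, 136.94, 172.46, 172.46, 172.46].

INTERFACE

Orientations are given as [roll, pitch, yaw] about the fixed x, y, z axes, in that order (R = Rz(yaw) Ry(pitch) Rx(roll)).
In Python, from rig import status, cams, ticket, env gives the robot as it stands.
- The arm moves only by the tool send_rows, never from a script. Its argument "rows" is one flat list of numbers, 7 for each row, row after row: the turn, a rotation vector about the tool's x, y, z in rad, then the shift along the tool's x, y, z in m, then the closure, from -1 (fully open) to 1 (shut), so that 0 is half open. A call has 1 to 5 rows; each row shifts and turns the commanded pose from where the row before left it, along the tool's axes as they then stand; what a row does not reach is not made up. A row lasts 1/10 s, in which the tool goes at most 50 mm and 8.59 degrees, less where a joint would pass 70% of its speed; a pose out of reach is approached as far as the arm can. A call is refused whole if a number of a shift passes 0.05 or a number of a turn 0.15, either way. A call with a gripper value outside its range is refused whole. The fingers move at their own pace and stop on an object; the grip force is fixed at half the most. Time passes only in rows, so rows that do not move let the fingers close. It gives the time, the measured TCP pose, the force and the opening at its end, in the units of the state.
- status.get_state(): the state, without advancing time (a new reading comes with each control period).
- cams.camera(name): name is "side" or "top"; returns the picture (384x512x3 uint8, red, green, blue); there is no depth.
- cams.calibration(name): a dict with "vfov" (degrees; the focal length in pixels is half the picture's height over the tangent of half this angle, whatever the lens; pixels are square), "cx", "cy" (the principal point, pixels), "distortion" ([k1, k2, p1, p2, k3] as OpenCV has them; the pictures are not rectified), "rvec" (rotation vector, rad) and "tvec" (3), from world to camera coordinates, as OpenCV has them. Camera axes: x right, y down, z forward; pixel columns grow to the right and rows downward; lengths in m; the calibration is good to about 2 mm. A picture is of the moment at which its call begins. calibration takes no time and is no camera call.
- ticket.hand_in(): hands the job in, once; it reports no verdict.
Trained networks look in the newest picture that a camera, given by its name, has taken for a name from the list of things; names that differ only in an ending like _2 or _b are one class to them, and where a whole thing is asked for, a point or a joint stands for the part that bears it (a point fixed in the world has none). Each returns a list of dicts, best first, with "p" (0 to 1); they miss things now and then, are a little off and sometimes report something else, mostly with a low value. They report only what shows in the picture. A call takes as long as a camera call. They do not tell look-alikes from the thing itself.
- cams.masks_of(camera, thing): "pixels" (384x512 bool, what is visible of it) and "centre" ([column, row] in pixels, amid what is visible of it).
- cams.spot_point(camera, thing): "centre" ([column, row] in pixels: a listed point, or the origin of a listed thing).
The state is a dict: "time_s": time; "q": joint angles; "dq": joint speeds; "effort": joint torques, N m; "eef_pos": TCP position; "tcp_rot": TCP orientation; "contact_force": force on the tool from outside, world axes, zero at the start; "moment": the same for the moment, N m; "opening": opening from 0.0 (shut) to 1.0 (fully open).
Only numpy, scipy, OpenCV 4.12 (cv2) and the standard library are available. Lean on these libraries where they do the work, as an engineer would, in place of code of your own. Each camera call takes 0.05 s, during which the arm holds its last target. There are 200 camera calls.

TASK

Take the four green cactus pots off the turntable and line them up by size on the row of cork coasters, one well centred on each: the smallest on the coaster next to the folded black webcam, so that it sees over them when flipped up, each next one bigger, the largest at the far end by the orange keycap tray. Set each pot down upright without dropping or tipping it, and leave the webcam and the keycap tray where they are.

Things in the scene. Friction and masses are not known exactly. Their poses are not given: they have to be found in the camera images.
- pot_42_center (a point): The smallest of four cactus pots of the same green-glazed ceramic: round, straight-sided, 42 mm across the rim, 36 mm tall to the rim, with one little round ribbed ball cactus (rigid); 48 mm tall in all. Point on its axis half-way up, 24 mm above its underside; z up. Starts on the white turntable (surface 20 mm above the desk, rim 4 mm higher), which turns on its bearing if pushed.
- pot_50_center (a point): The second smallest of four cactus pots of the same green-glazed ceramic: round, straight-sided, 50 mm across the rim, 44 mm tall to the rim, with a small rosette of pointed leaves (rigid); 58 mm tall in all. Point on its axis half-way up, 29 mm above its underside; z up. Starts on the white turntable (surface 20 mm above the desk, rim 4 mm higher), which turns on its bearing if pushed.
- pot_58_center (a point): The second largest of four cactus pots of the same green-glazed ceramic: round, straight-sided, 58 mm across the rim, 52 mm tall to the rim, with a clump of three short columns (rigid); 68 mm tall in all. Point on its axis half-way up, 34 mm above its underside; z up. Starts on the white turntable (surface 20 mm above the desk, rim 4 mm higher), which turns on its bearing if pushed.
- pot_66_center (a point): The largest of four cactus pots of the same green-glazed ceramic: round, straight-sided, 66 mm across the rim, 60 mm tall to the rim, with one broad ribbed barrel cactus with a pale spot on its crown (rigid); 78 mm tall in all. Point on its axis half-way up, 39 mm above its underside; z up. Starts on the white turntable (surface 20 mm above the desk, rim 4 mm higher), which turns on its bearing if pushed.
- coaster_a: One of four identical round cork coasters, 76 mm across, 6 mm thick, fixed about 90 mm apart in one row along a slim white metal tray (374 x 112 mm, rim 8 mm high). Origin at the centre of its underside, 4 mm above the desk, so its top is 10 mm above the desk. The letters say nothing of the order in the row.
- coaster_b: One of four identical round cork coasters, 76 mm across, 6 mm thick, fixed about 90 mm apart in one row along a slim white metal tray (374 x 112 mm, rim 8 mm high). Origin at the centre of its underside, 4 mm above the desk, so its top is 10 mm above the desk. The letters say nothing of the order in the row.
- coaster_c: One of four identical round cork coasters, 76 mm across, 6 mm thick, fixed about 90 mm apart in one row along a slim white metal tray (374 x 112 mm, rim 8 mm high). Origin at the centre of its underside, 4 mm above the desk, so its top is 10 mm above the desk. The letters say nothing of the order in the row.
- coaster_d: One of four identical round cork coasters, 76 mm across, 6 mm thick, fixed about 90 mm apart in one row along a slim white metal tray (374 x 112 mm, rim 8 mm high). Origin at the centre of its underside, 4 mm above the desk, so its top is 10 mm above the desk. The letters say nothing of the order in the row.
- webcam: Matte black webcam folded flat on its small hinge, lens up: a bar 94 x 28 mm on a clip foot, 35 mm tall. It stands loose on the desk just off one end of the row of coasters (about 90 mm from the centre of the nearest coaster), its long side across the row. Origin at the centre of its underside; x along its long side.
- keycap_tray: Orange hard silicone keycap tray, 110 x 44 mm, 14 mm tall, holding keycaps. It lies loose on the desk just off the other end of the row. Origin at the centre of its underside; x along its long side.
Not all that is in view belongs to the job. Leave any pink look-alike of the part that bears pot_66_center alone.

How it is judged:
By the outcome, as a careful person would: the job done as asked, in the order asked, and still so for the second after the job is handed in, with the robot touching nothing.
It also fails if it takes over 109 s, if anything falls off the work surface, if the arm or the gripper's body presses on something with over 40 N, if the wrist force passes 120 N, or if a joint passes its speed limit or range.

## Working session

There is one attempt and no reset: what is moved stays moved. The work goes in short steps, Python scripts to look and compute and a tool call to move; the robot and the scene stay as the last step left them, time stands still between calls to the robot, and variables do not carry over. Pictures are saved under pics/ and viewed, about 12 in all and at most 16, crops included, and the job is handed in when it is done.

Besides the shell and the picture viewer there is one more tool, called after "Request:" by a JSON object that holds its "name" and its "arguments", one argument or row to a line. send_rows: Moves the arm, as the interface text tells. Its arguments: {"type":"object","properties":{"rows":{"type":"array"}},"required":["rows"]}

```bash
ls; mkdir -p pics
python3 - <<'E'
from rig import status,cams,env
import cv2
print(status.get_state()); print(env.tips_ahead)
for n in("side","top"):
    im=cams.camera(n); cv2.imwrite(f"pics/{n}0.png",im[...,::-1]); print(cams.calibration(n))
E
```

```text
pics
{'time_s': 0.0, 'q': array([56.46422275, 24.45003453,  4.23166174, 92.05008541, -1.95376522,
       63.64331596, -3.84486034]), 'dq': array([-0.10538407,  0.0474811 , -0.0323794 ,  0.00299438,  0.04303656,
       -0.01194386, -0.0746763 ]), 'effort': array([ 1.20827764e-03, -9.35830164e+01,  3.66798073e+00, -4.54187930e+01,
       -4.85575385e-02,  2.03712273e-02,  1.03610193e-04]), 'eef_pos': array([ 0.28475447, -0.61156538,  0.2267879 ]), 'tcp_rot': array([-85.63748918,  89.92873202, 119.33021391]), 'contact_force': array([-0.38904971, -0.23001602,  0.6908031 ]), 'moment': array([ 0.01136213, -0.01618168,  0.01173657]), 'opening': 0.9986750101123524}
0.022
{'vfov': 50.78654955874455, 'cx': 250.1852411714578, 'cy': 192.25517454363398, 'distortion': array([-0.04063835,  0.        ,  0.        ,  0.        ,  0.        ]), 'rvec': array([ 0.89918847, -2.55735659,  1.01700945]), 'tvec': array([0.34510273, 0.24553033, 0.95114491])}
{'vfov': 52.19981469993662, 'cx': 249.9936014840866, 'cy': 192.36902167309125, 'distortion': array([-0.08272907,  0.        ,  0.        ,  0.        ,  0.        ]), 'rvec': array([ 2.1645572 , -2.16164032,  0.12345238]), 'tvec': array([0.02181831, 0.44413777, 1.4386944 ])}
```

View pics/top0.png

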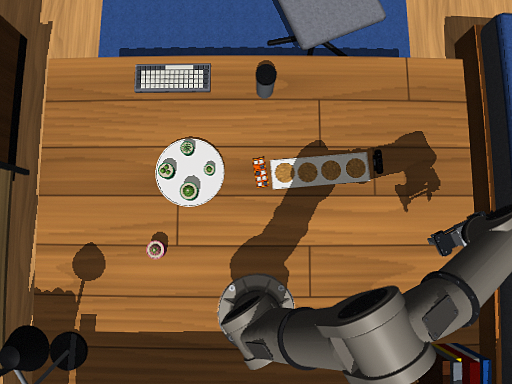

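View pics/side0.png

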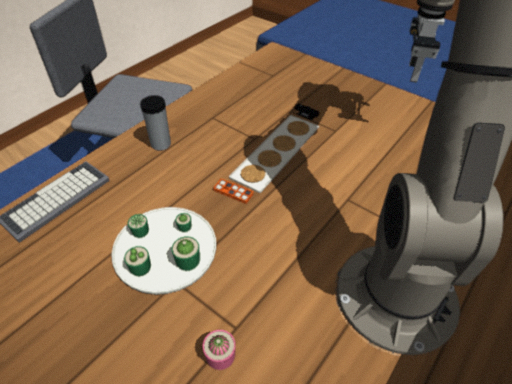

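```bash
cat > h.py <<'E'
import numpy as np,cv2
from rig import status,cams,env
def w(cam,px,z):
    c=cams.calibration(cam); f=192/np.tan(np.radians(c['vfov']/2))
    K=np.array([[f,0,c['cx']],[0,f,c['cy']],[0,0,1]])
    u=cv2.undistortPoints(np.array([[px]],float),K,c['distortion'])[0,0]
    R=cv2.Rodrigues(c['rvec'])[0]; d=R.T@np.r_[u,1]; o=-R.T@c['tvec']
    return (o+d*(z-o[2])/d[2])[:2]
def spots(things,thr=.2):
    for cam in("top","side"):
        cams.camera(cam)
        for t,z in things:
            for r in cams.spot_point(cam,t):
                if r['p']>thr: print(cam,t,round(r['p'],2),np.round(r['centre'],1),np.round(w(cam,r['centre'],z),4))
E
python3 - <<'E'
from h import *
spots([("pot_42_center",.044),("pot_50_center",.049),("pot_58_center",.054),("pot_66_center",.059),("coaster_a",.004),("webcam",0),("keycap_tray",0)])
import cv2
im=cams.camera("top")[...,::-1]
cv2.imwrite("pics/c.png",cv2.resize(im[125:215,145:395],None,fx=3.2,fy=3.2,interpolation=cv2.INTER_CUBIC))
E
```

```text
top pot_42_center 0.42 [207.4 166.6] [0.5382 0.181 ]
top pot_50_center 0.71 [186.5 148.7] [0.6052 0.2597]
top pot_58_center 0.78 [169.1 174.1] [0.5083 0.3214]
top pot_66_center 0.86 [187.2 191.6] [0.4428 0.2521]
top coaster_a 0.8 [330.2 173. ] [ 0.5215 -0.2844]
top coaster_a 0.77 [304.3 172.9] [ 0.5216 -0.1849]
top coaster_a 0.66 [285.9 171.1] [ 0.5284 -0.1145]
top coaster_a 0.4 [188.2 189.3] [0.4579 0.2573]
top webcam 0.65 [375.5 162.9] [ 0.5624 -0.4631]
top webcam 0.39 [208.2 166.8] [0.5454 0.1828]
top keycap_tray 0.74 [330.  169.5] [ 0.5358 -0.2847]
side pot_42_center 0.51 [179.1 220.1] [0.5368 0.179 ]
side pot_50_center 0.71 [139.9 223.9] [0.6032 0.2539]
side pot_58_center 0.91 [138.8 259.5] [0.5176 0.3297]
side pot_58_center 0.67 [296.7 128.4] [ 0.5091 -0.3229]
side pot_66_center 0.79 [185.7 253. ] [0.4409 0.2482]
side pot_66_center 0.58 [220.  350.5] [0.2204 0.3731]
side coaster_a 0.71 [297.2 130. ] [ 0.5362 -0.373 ]
side coaster_a 0.63 [284.4 144.2] [ 0.5266 -0.2842]
side coaster_a 0.62 [254.7 174.9] [ 0.513  -0.1097]
side coaster_a 0.53 [272.6 160.2] [ 0.5102 -0.1971]
side webcam 0.63 [307.6 113.8] [ 0.5625 -0.479 ]
side keycap_tray 0.58 [234.4 190.9] [ 0.5203 -0.0228]
```

View pics/c.png

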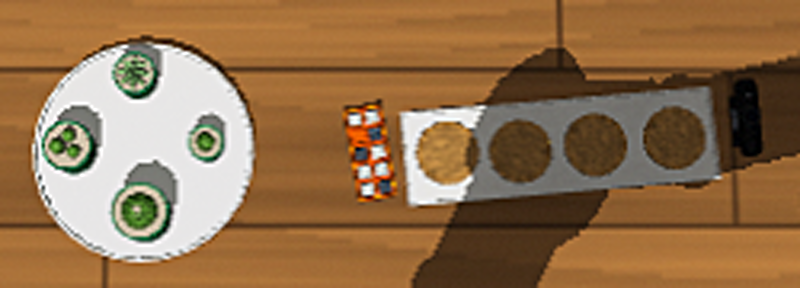

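```bash
cat >> h.py <<'E'
def proj(cam,P):
    c=cams.calibration(cam); f=192/np.tan(np.radians(c['vfov']/2))
    K=np.array([[f,0,c['cx']],[0,f,c['cy']],[0,0,1]])
    return cv2.projectPoints(np.array(P,float),c['rvec'],c['tvec'],K,c['distortion'])[0][:,0]
A=np.linspace(0,2*np.pi,40,endpoint=False)
def sil(cam,x,y,z,d,h,H,S=4):
    m=np.zeros((384*S,512*S),np.uint8)
    for r,a,b in((d/2,0,h),(d*.25,h,H)):
        P=[(x+r*np.cos(t),y+r*np.sin(t),z+q) for q in(a,b) for t in A]
        p=(proj(cam,P)+.5)*S
        cv2.fillConvexPoly(m,cv2.convexHull(np.round(p).astype(np.int32)),1)
        if b==H or H==h: break
    return cv2.resize(m.astype(np.float32),(512,384),interpolation=cv2.INTER_AREA)
from scipy.optimize import minimize
DIM={42:(.042,.036,.048),50:(.050,.044,.058),58:(.058,.052,.068),66:(.066,.060,.078)}
def fitmask(cam,mask,x0,z,d,h,H):
    def c(v):
        s=sil(cam,v[0],v[1],z,d,h,H); return -np.minimum(s,mask).sum()/np.maximum(s,mask).sum()
    r=minimize(c,x0,method='Nelder-Mead',options=dict(initial_simplex=[x0,(x0[0]+.01,x0[1]),(x0[0],x0[1]+.01)],xatol=2e-4,fatol=1e-4))
    return r.x,-r.fun
def pot(cam,s,x0,z=.02):
    best=None
    for r in cams.masks_of(cam,f"pot_{s}_center"):
        if np.linalg.norm(np.array(r['centre'])-proj(cam,[(*x0,z+DIM[s][2]/2)])[0])>12: continue
        x,q=fitmask(cam,r['pixels'].astype(float),x0,z,*DIM[s])
        if best is None or q>best[1]: best=(x,q)
    if best: print(cam,s,np.round(best[0],4),round(best[1],2))
    else: print(cam,s,'none')
E
python3 - <<'E'
from h import *
X0={42:(.538,.18),50:(.604,.256),58:(.512,.325),66:(.442,.25)}
for cam in("top","side"):
    cams.camera(cam)
    for s in X0: pot(cam,s,X0[s])
    for r in cams.masks_of(cam,"coaster_a"):
        if r['p']>.25:
            g=w(cam,r['centre'],.01)
            x,q=fitmask(cam,r['pixels'].astype(float),tuple(g),.004,.076,.006,.006); print(cam,'coaster',round(r['p'],2),np.round(x,4),round(q,2))
for v in((447,153),(520,152),(595,145),(677,138)): print(w("top",((v[0]+.5)/3.2+144.5,(v[1]+.5)/3.2+124.5),.01))
# tray corners
for v in((401,112),(410,207),(720,179),(711,87)): print(w("top",((v[0]+.5)/3.2+144.5,(v[1]+.5)/3.2+124.5),.008))
E
```

```text
top 42 [0.5291 0.1733] 0.78
top 50 [0.6103 0.2564] 0.92
top 58 [0.5226 0.3337] 0.86
top 66 [0.445  0.2468] 0.92
top coaster 0.89 [ 0.5337 -0.285 ] 0.85
top coaster 0.77 [ 0.5233 -0.1066] 0.95
top coaster 0.69 [ 0.5257 -0.1938] 0.94
top coaster 0.63 [ 0.5418 -0.3825] 0.95
side 42 [0.5278 0.1734] 0.91
side 50 [0.6082 0.2574] 0.88
side 58 [0.5266 0.3294] 0.82
side 66 [0.4457 0.2446] 0.91
side coaster 0.79 [ 0.5384 -0.382 ] 0.95
side coaster 0.78 [ 0.53  -0.288] 0.88
side coaster 0.71 [ 0.5237 -0.1969] 0.93
side coaster 0.64 [ 0.5215 -0.1084] 0.92
[ 0.52213661 -0.10801332]
[ 0.52354943 -0.19497126]
[ 0.53226463 -0.28489948]
[ 0.54112014 -0.38400635]
[ 0.57192461 -0.05370935]
[ 0.45771713 -0.06380437]
[ 0.49202112 -0.43506161]
[ 0.60405747 -0.42818825]
```

```bash
cat >> h.py <<'E'
from scipy.spatial.transform import Rotation as Ro
def st():
    s=status.get_state(); R=Ro.from_euler('xyz',s['tcp_rot'],degrees=True).as_matrix(); return s,R
def go(p,yd=(1,0,0)):
    s,R=st(); y=np.array(yd,float); x=np.array([0,0,-1.]); T=np.c_[x,y,np.cross(x,y)]
    print('t',s['time_s'],'pos',np.round(s['eef_pos'],4),'open',round(s['opening'],3),'F',np.round(s['contact_force'],1),'q',np.round(s['q'],0))
    print('turn (tool)',np.round(Ro.from_matrix(R.T@T).as_rotvec(),3),'shift after turn',np.round(T.T@(np.array(p)-s['eef_pos']),4))
E
python3 - <<'E'
from h import *
s,R=st(); print(np.round(R,3))
go((.4455,.2457,.2)); go((.4455,.2457,.2),(-1,0,0))
E
```

```text
[[ 0.     0.422 -0.907]
 [ 0.    -0.907 -0.422]
 [-1.    -0.    -0.   ]]
t 1.55 pos [ 0.2849 -0.6119  0.2274] open 0.996 F [0.1 1.  0.4] q [56. 24.  4. 92. -2. 64. -4.]
turn (tool) [-1.135 -0.     0.   ] shift after turn [ 0.0274  0.1606 -0.8576]
t 1.55 pos [ 0.2849 -0.6119  0.2274] open 0.996 F [0.1 1.  0.4] q [56. 24.  4. 92. -2. 64. -4.]
turn (tool) [2.006 0.    0.   ] shift after turn [ 0.0274 -0.1606  0.8576]
```

Request:
{"name": "send_rows", "arguments": {
  "rows": [-0.074,0,0,0,0,-0.05,-1,-0.074,0,0,0,0,-0.05,-1,-0.074,0,0,0,0,-0.05,-1,-0.074,0,0,0,0,-0.05,-1,-0.074,0,0,0,0,-0.05,-1]
}}

```text
time_s: 2.05
eef_pos: [0.4939, -0.4737, 0.2275]
tcp_rot: [102.5, 90.0, -31.1]
contact_force: [0.3, 0.5, 0.4]
opening: 1.002
```

Request:
{"name": "send_rows", "arguments": {
  "rows": [-0.074,0,0,0,0,-0.05,-1,-0.074,0,0,0,0,-0.05,-1,-0.074,0,0,0,0,-0.05,-1,-0.074,0,0,0,0,-0.05,-1,-0.074,0,0,0,0,-0.05,-1]
}}

```text
time_s: 2.55
eef_pos: [0.6373, -0.2703, 0.2274]
tcp_rot: [119.5, 90.0, 7.0]
contact_force: [0.1, -0.3, 0.1]
opening: 1.004
```

Request:
{"name": "send_rows", "arguments": {
  "rows": [-0.074,0,0,0,0,-0.05,-1,-0.074,0,0,0,0,-0.05,-1,-0.074,0,0,0,0,-0.05,-1,-0.074,0,0,0,0,-0.05,-1,-0.074,0,0,0,0,-0.05,-1]
}}

```text
time_s: 3.05
eef_pos: [0.6974, -0.0291, 0.2274]
tcp_rot: [112.9, 90.0, 21.6]
contact_force: [0.7, -0.2, 0.1]
opening: 0.999
```

```bash
python3 -c "
from h import *
go((.5285,.1733,.15))"
```

```text
t 3.05 pos [ 0.6974 -0.0291  0.2274] open 0.999 F [ 0.7 -0.2  0.1] q [ 11.  28. -19.  88.  10.  66. -12.]
turn (tool) [-0.022 -0.    -0.   ] shift after turn [ 0.0774 -0.1689 -0.2024]
```

Request:
{"name": "send_rows", "arguments": {
  "rows": [-0.022,0,0,0.005,-0.028,-0.034,-0.5,0,0,0,0.015,-0.028,-0.034,-0.5,0,0,0,0.015,-0.028,-0.034,-0.5,0,0,0,0.015,-0.028,-0.034,-0.5,0,0,0,0.015,-0.028,-0.034,-0.5]
}}

```text
time_s: 3.55
eef_pos: [0.5571, 0.1411, 0.1622]
tcp_rot: [100.2, 90.0, 10.0]
contact_force: [1.6, 1.2, -0.8]
opening: 0.752
```

Request:
{"name": "send_rows", "arguments": {
  "rows": [0,0,0,0.012,-0.029,-0.032,-0.5,0,0,0,0,0,0,-0.5,0,0,0,0,0,0,-0.5]
}}

```text
time_s: 3.85
eef_pos: [0.5291, 0.1727, 0.1506]
tcp_rot: [15.0, 90.0, -75.1]
contact_force: [1.0, -0.7, 0.7]
opening: 0.75
```

```bash
python3 -c "
from h import *
go((.5285,.1733,.048))
for c in('top','side'):
    im=cams.camera(c)[...,::-1]; pot(c,42,(.5285,.1733))
    pot(c,66,(.4455,.2457))
im=cams.camera('side'); cv2.imwrite('pics/s1.png',cv2.resize(im[140:310,80:290,::-1],None,fx=3,fy=3))"
```

```text
t 3.85 pos [0.5291 0.1727 0.1506] open 0.75 F [ 1.  -0.7  0.7] q [ -4.  20. -25. 110.  11.  52. -34.]
turn (tool) [-0.001  0.    -0.   ] shift after turn [ 0.1026 -0.0006 -0.0006]
top 42 none
top 66 [0.4459 0.2476] 0.93
side 42 [0.5263 0.1735] 0.83
side 66 [0.4447 0.2429] 0.89
```

View pics/s1.png

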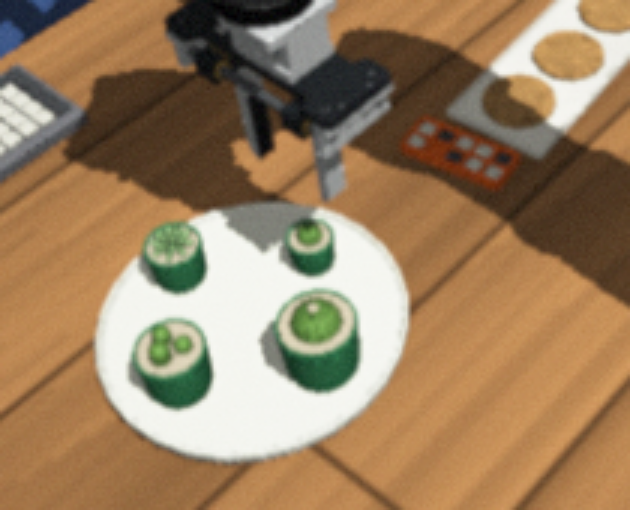

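Request:
{"name": "send_rows", "arguments": {
  "rows": [0,0,0,0.03,0,0,-0.5,0,0,0,0.03,0,0,-0.5,0,0,0,0.025,0,0,-0.5,0,0,0,0.018,0,0,-0.5,0,0,0,0,0,0,-0.5]
}}

```text
time_s: 4.7
eef_pos: [0.5283, 0.1714, 0.0454]
tcp_rot: [-74.3, 89.8, -164.5]
contact_force: [0.5, 0.8, 0.3]
opening: 0.752
```

Request:
{"name": "send_rows", "arguments": {
  "rows": [0,0,0,0,0,0,-0.2,0,0,0,0,0,0,0,0,0,0,0,0,0,0.15,0,0,0,0,0,0,0.3,0,0,0,0,0,0,1]
}}

```text
time_s: 5.2
eef_pos: [0.5299, 0.1722, 0.0483]
tcp_rot: [103.3, 89.9, 13.1]
contact_force: [-0.2, -0.5, 7.0]
opening: 0.438
```

Request:
{"name": "send_rows", "arguments": {
  "rows": [0,0,0,0,0,0,1,0,0,0,0,0,0,1,0,0,0,0,0,0,1]
}}

```text
time_s: 5.5
eef_pos: [0.5299, 0.1722, 0.0483]
tcp_rot: [101.3, 89.9, 11.1]
contact_force: [-1.6, -0.3, 7.5]
opening: 0.433
```

```bash
python3 -c "
from h import *
go((.54,-.382,.13))
for c in('top','side'):
    cams.camera(c); pot(c,42,(.5285,.1733))"
```

```text
t 5.5 pos [0.5299 0.1722 0.0483] open 0.433 F [-1.6 -0.3  7.5] q [ -7.  28. -22. 114.  16.  41. -39.]
turn (tool) [-0.003 -0.    -0.001] shift after turn [-0.0817  0.0101  0.5542]
top 42 none
side 42 [0.5328 0.1787] 0.72
```

Request:
{"name": "send_rows", "arguments": {
  "rows": [0,0,0,-0.01,0,0,1,0,0,0,-0.02,0,0,1,0,0,0,-0.03,0,0,1,0,0,0,-0.02,0,0,1,0,0,0,0,0,0,1]
}}

```text
time_s: 6.2
eef_pos: [0.5308, 0.1727, 0.1307]
tcp_rot: [107.3, 89.7, 17.2]
contact_force: [0.6, -0.5, -0.9]
opening: 0.435
```

```bash
python3 -c "
from h import *
go((.54,-.382,.13))
im=cams.camera('side'); cv2.imwrite('pics/s2.png',cv2.resize(im[140:310,80:290,::-1],None,fx=3,fy=3))"
```

```text
t 6.2 pos [0.5308 0.1727 0.1307] open 0.435 F [ 0.6 -0.5 -0.9] q [ -4.  22. -25. 111.  12.  49. -35.]
turn (tool) [-0.003 -0.001 -0.004] shift after turn [0.0007 0.0092 0.5547]
```

View pics/s2.png

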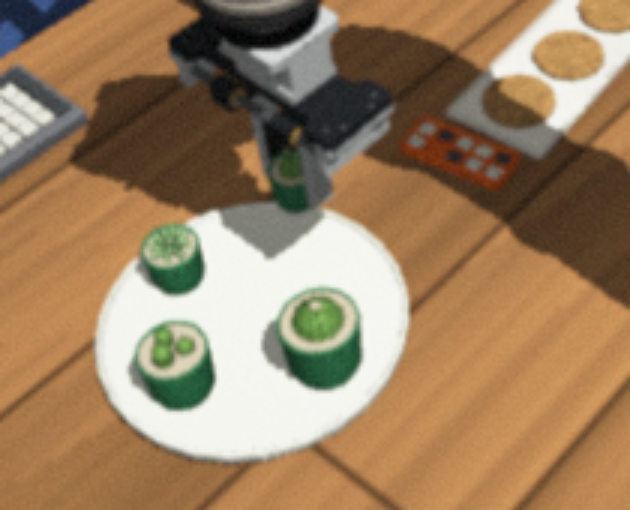

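Request:
{"name": "send_rows", "arguments": {
  "rows": [0,0,0,0,0,0.02,1,0,0,0,0,0.001,0.035,1,0,0,0,0,0.001,0.04,1,0,0,0,0,0.001,0.045,1,0,0,0,0,0.001,0.045,1]
}}

```text
time_s: 6.75
eef_pos: [0.532, -0.0144, 0.1266]
tcp_rot: [-92.9, 89.9, 176.9]
contact_force: [1.4, -0.5, -1.0]
opening: 0.439
```

Request:
{"name": "send_rows", "arguments": {
  "rows": [0,0,0,0,0,0.045,1,0,0,0,0,0.001,0.045,1,0,0,0,0,0.001,0.045,1,0,0,0,0,0.001,0.045,1,0,0,0,0,0.001,0.045,1]
}}

```text
time_s: 7.25
eef_pos: [0.5353, -0.2396, 0.1266]
tcp_rot: [-107.9, 89.9, 161.9]
contact_force: [1.4, 0.0, 0.1]
opening: 0.436
```

Request:
{"name": "send_rows", "arguments": {
  "rows": [0,0,0,0,0,0.045,1,0,0,0,0,0.001,0.045,1,0,0,0,0,0,0.035,1,0,0,0,0,0,0.02,1,0,0,0,0,0,0,1]
}}

```text
time_s: 7.75
eef_pos: [0.5354, -0.3855, 0.1262]
tcp_rot: [-94.8, 89.9, 174.8]
contact_force: [-0.6, 0.9, -0.6]
opening: 0.438
```

```bash
python3 -c "
from h import *
go((.54,-.382,.04))
for c in('top','side'):
    cams.camera(c); pot(c,42,(.54,-.382),status.get_state()['eef_pos'][2]-.0283)"
```

```text
t 7.75 pos [ 0.5354 -0.3855  0.1262] open 0.438 F [-0.6  0.9 -0.6] q [ 40.  29. -14.  98.   8.  54.  23.]
turn (tool) [-0.006 -0.     0.002] shift after turn [ 0.0862  0.0046 -0.0035]
top 42 [ 0.5378 -0.3717] 0.38
side 42 [ 0.5401 -0.3821] 0.73
```

Request:
{"name": "send_rows", "arguments": {
  "rows": [0,0,0,0.03,0.0046,-0.0015,1,0,0,0,0.03,0,0,1,0,0,0,0.015,0,0,1,0,0,0,0.006,0,0,1,0,0,0,0,0,0,1]
}}

```text
time_s: 8.45
eef_pos: [0.5414, -0.3808, 0.0464]
tcp_rot: [-137.2, 90.0, 132.6]
contact_force: [-0.1, -0.5, 0.4]
opening: 0.433
```

```bash
python3 -c "
from h import *
go((.54,-.383,.039))
for c in('top','side'):
    cams.camera(c); pot(c,42,(.54,-.382),status.get_state()['eef_pos'][2]-.0283)"
```

```text
t 8.45 pos [ 0.5414 -0.3808  0.0464] open 0.433 F [-0.1 -0.5  0.4] q [ 39.  35. -13. 100.  10.  46.  21.]
turn (tool) [-0.002 -0.001  0.001] shift after turn [ 0.0074 -0.0014  0.0022]
top 42 none
side 42 [ 0.5466 -0.3814] 0.63
```

Request:
{"name": "send_rows", "arguments": {
  "rows": [0,0,0,0.004,-0.001,0.002,1,0,0,0,0.002,0,0,1,0,0,0,0.0015,0,0,1,0,0,0,0,0,0,1]
}}

```text
time_s: 9.05
eef_pos: [0.5402, -0.3833, 0.0387]
tcp_rot: [-132.3, 90.0, 137.5]
contact_force: [-0.7, -0.4, -0.6]
opening: 0.432
```

Request:
{"name": "send_rows", "arguments": {
  "rows": [0,0,0,0.001,0,0,1,0,0,0,0,0,0,1]
}}

```text
time_s: 9.25
eef_pos: [0.5404, -0.3834, 0.0383]
tcp_rot: [57.5, 90.0, -32.6]
contact_force: [-1.3, 1.7, 5.0]
opening: 0.436
```

Request:
{"name": "send_rows", "arguments": {
  "rows": [0,0,0,0,0,0,0.08,0,0,0,0,0,0,0.0,0,0,0,0,0,0,-0.2,0,0,0,0,0,0,-0.4,0,0,0,0,0,0,-0.5]
}}

```text
time_s: 9.75
eef_pos: [0.5404, -0.3834, 0.0379]
tcp_rot: [162.2, 90.0, 72.1]
contact_force: [-0.1, -0.2, 0.4]
opening: 0.72
```

Request:
{"name": "send_rows", "arguments": {
  "rows": [0,0,0,-0.015,0,0,-0.5,0,0,0,-0.03,0,0,-0.5,0,0,0,-0.04,0,0,-0.5,0,0,0,-0.03,0,-0.04,-0.6,0,0,0,0,0,-0.05,-0.6]
}}

```text
time_s: 10.25
eef_pos: [0.5422, -0.2952, 0.1583]
tcp_rot: [59.8, 89.6, -30.6]
contact_force: [2.0, 0.2, 1.2]
opening: 0.798
```

```bash
python3 -c "
from h import *
X0={42:(.54,-.383),50:(.608,.258),58:(.522,.331),66:(.445,.242)}
for c in('side','top'):
    cams.camera(c)
    for s in X0: pot(c,s,X0[s],.01 if s==42 else .02)
go((.609,.257,.15))
im=cams.camera('side'); cv2.imwrite('pics/s3.png',cv2.resize(im[80:300,80:350,::-1],None,fx=2.5,fy=2.5))"
```

```text
side 42 [ 0.5415 -0.3816] 0.86
side 50 [0.6081 0.2601] 0.87
side 58 [0.5209 0.3317] 0.86
side 66 [0.4437 0.243 ] 0.9
top 42 none
top 50 [0.6092 0.2615] 0.91
top 58 [0.5197 0.3326] 0.86
top 66 [0.4452 0.2414] 0.87
t 10.75 pos [ 0.5403 -0.2943  0.1527] open 0.803 F [-0.4 -0.6 -0.5] q [ 35.  24. -16. 103.   8.  54.  16.]
turn (tool) [-0.004 -0.     0.   ] shift after turn [ 0.0027  0.0687 -0.5513]
```

View pics/s3.png

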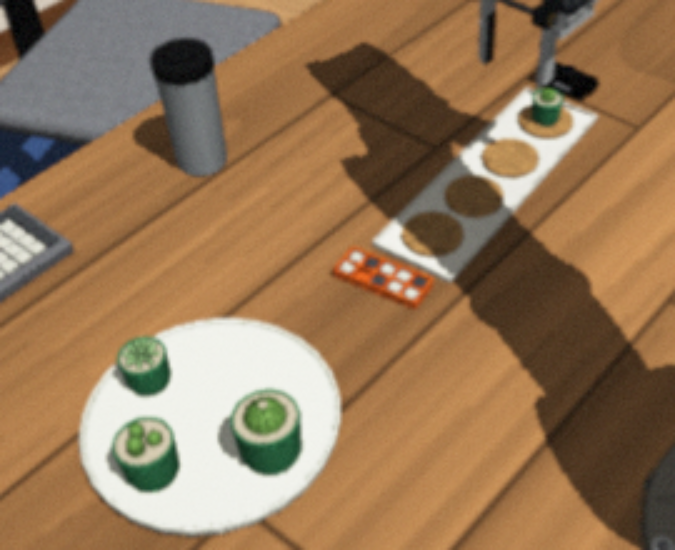

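Request:
{"name": "send_rows", "arguments": {
  "rows": [-0.004,0,0,0,0.005,-0.03,-0.7,0,0,0,0,0.005,-0.05,-0.7,0,0,0,0,0.005,-0.05,-0.7,0,0,0,0,0.005,-0.05,-0.7,0,0,0,0,0.005,-0.05,-0.7]
}}

```text
time_s: 11.3
eef_pos: [0.5653, -0.0629, 0.153]
tcp_rot: [-136.5, 90.0, 133.5]
contact_force: [1.6, -0.2, 1.0]
opening: 0.847
```

Request:
{"name": "send_rows", "arguments": {
  "rows": [0,0,0,0,0.007,-0.05,-0.7,0,0,0,0,0.007,-0.05,-0.7,0,0,0,0,0.007,-0.05,-0.7,0,0,0,0,0.007,-0.05,-0.7,0,0,0,0,0.007,-0.05,-0.7]
}}

```text
time_s: 11.8
eef_pos: [0.6, 0.1848, 0.1529]
tcp_rot: [-64.8, 90.0, -154.8]
contact_force: [1.1, 0.2, -0.2]
opening: 0.851
```

Request:
{"name": "send_rows", "arguments": {
  "rows": [0,0,0,0,0.005,-0.045,-0.7,0,0,0,0,0.004,-0.03,-0.7,0,0,0,0,0,0,-0.7]
}}

```text
time_s: 12.1
eef_pos: [0.608, 0.2635, 0.1526]
tcp_rot: [-163.0, 89.9, 107.3]
contact_force: [0.1, 0.1, -0.4]
opening: 0.848
```

```bash
python3 -c "
from h import *
go((.609,.2605,.05))"
```

```text
t 12.1 pos [0.608  0.2635 0.1526] open 0.848 F [ 0.1  0.1 -0.4] q [-11.  29. -24.  96.  13.  57. -40.]
turn (tool) [ 0.006 -0.002  0.001] shift after turn [0.1026 0.001  0.003 ]
```

Request:
{"name": "send_rows", "arguments": {
  "rows": [0.006,0,0,0.03,0.001,0.003,-0.7,0,0,0,0.03,0,0,-0.7,0,0,0,0.025,0,0,-0.6,0,0,0,0.0165,0,0,-0.5,0,0,0,0,0,0,-0.4]
}}

```text
time_s: 12.6
eef_pos: [0.6088, 0.2539, 0.0493]
tcp_rot: [-64.1, 89.8, -154.5]
contact_force: [-0.3, -0.1, 0.3]
opening: 0.715
```

Request:
{"name": "send_rows", "arguments": {
  "rows": [0,0,0,0,0,0,-0.2,0,0,0,0,0,0,-0.1,0,0,0,0,0,0,0,0,0,0,0,0,0,1,0,0,0,0,0,0,1]
}}

```text
time_s: 13.1
eef_pos: [0.6104, 0.2556, 0.0527]
tcp_rot: [113.9, 89.9, 23.6]
contact_force: [-1.6, -0.5, 7.8]
opening: 0.514
```

Request:
{"name": "send_rows", "arguments": {
  "rows": [0,0,0,0,0,0,1]
}}

```text
time_s: 13.2
eef_pos: [0.6104, 0.2556, 0.0527]
tcp_rot: [113.1, 89.9, 22.8]
contact_force: [0.1, -0.4, 6.9]
opening: 0.518
```

Request:
{"name": "send_rows", "arguments": {
  "rows": [0,0,0,-0.01,0,0,1,0,0,0,-0.02,0,0,1,0,0,0,-0.03,0,0,1,0,0,0,-0.02,0,0,1,0,0,0,0,0,0,1]
}}

```text
time_s: 13.7
eef_pos: [0.6112, 0.256, 0.1354]
tcp_rot: [114.1, 89.7, 23.8]
contact_force: [0.1, 0.2, -0.3]
opening: 0.51
```

```bash
python3 -c "
from h import *
go((.532,-.287,.14))
cams.camera('side'); pot('side',50,(.609,.26),status.get_state()['eef_pos'][2]-.03)
cams.camera('top'); pot('top',50,(.609,.26),status.get_state()['eef_pos'][2]-.03)"
```

```text
t 13.7 pos [0.6112 0.256  0.1354] open 0.51 F [ 0.1  0.2 -0.3] q [-11.  30. -24.  97.  14.  55. -40.]
turn (tool) [-0.005 -0.002 -0.004] shift after turn [-0.0046 -0.0792  0.543 ]
side 50 [0.6151 0.2634] 0.62
top 50 none
```

Request:
{"name": "send_rows", "arguments": {
  "rows": [-0.005,0,0,0,-0.003,0.02,1,0,0,0,-0.004,-0.006,0.035,1,0,0,0,0,-0.006,0.045,1,0,0,0,0,-0.006,0.045,1,0,0,0,0,-0.006,0.045,1]
}}

```text
time_s: 14.4
eef_pos: [0.5816, 0.0636, 0.1346]
tcp_rot: [-85.9, 89.9, -175.9]
contact_force: [0.9, 0.2, -0.2]
opening: 0.507
```

Request:
{"name": "send_rows", "arguments": {
  "rows": [0,0,0,0,-0.006,0.045,1,0,0,0,0,-0.006,0.045,1,0,0,0,0,-0.006,0.045,1,0,0,0,0,-0.006,0.045,1,0,0,0,0,-0.006,0.045,1]
}}

```text
time_s: 14.9
eef_pos: [0.5516, -0.1615, 0.1347]
tcp_rot: [-107.4, 89.9, 162.6]
contact_force: [1.6, -0.2, -0.2]
opening: 0.512
```

Request:
{"name": "send_rows", "arguments": {
  "rows": [0,0,0,0,-0.006,0.045,1,0,0,0,0,-0.006,0.035,1,0,0,0,0,-0.005,0.03,1,0,0,0,0,-0.004,0.015,1,0,0,0,0,0,0,1]
}}

```text
time_s: 15.4
eef_pos: [0.5304, -0.2866, 0.1346]
tcp_rot: [-97.4, 89.9, 172.4]
contact_force: [-0.3, 0.4, -1.2]
opening: 0.513
```

```bash
python3 -c "
from h import *
go((.532,-.2905,.05))
cams.camera('side'); pot('side',50,(.532,-.287),status.get_state()['eef_pos'][2]-.0327)"
```

```text
t 15.4 pos [ 0.5304 -0.2866  0.1346] open 0.513 F [-0.3  0.4 -1.2] q [ 35.  24. -17. 105.   9.  52.  14.]
turn (tool) [-0.003 -0.     0.001] shift after turn [0.0846 0.0016 0.0039]
side 50 [ 0.533  -0.2849] 0.83
```

Request:
{"name": "send_rows", "arguments": {
  "rows": [-0.003,0,0,0.03,0.0015,0.0025,1,0,0,0,0.03,0,0,1,0,0,0,0.018,0,0,1,0,0,0,0.007,0,0,1,0,0,0,0,0,0,1]
}}

```text
time_s: 16.0
eef_pos: [0.5332, -0.2857, 0.0499]
tcp_rot: [-136.0, 89.9, 134.3]
contact_force: [-0.1, -0.0, -1.2]
opening: 0.511
```

```bash
python3 -c "
from h import *
go((.532,-.289,.0427))
cams.camera('side'); pot('side',50,(.532,-.287),status.get_state()['eef_pos'][2]-.0327)"
```

```text
t 16.0 pos [ 0.5332 -0.2857  0.0499] open 0.511 F [-0.1 -0.  -1.2] q [ 34.  31. -15. 108.  11.  43.  12.]
turn (tool) [ 0.005 -0.001  0.001] shift after turn [ 0.0072 -0.0012  0.0033]
side 50 [ 0.5356 -0.2803] 0.84
```

Request:
{"name": "send_rows", "arguments": {
  "rows": [0,0,0,0.004,-0.001,0.0045,1,0,0,0,0.002,0,0,1,0,0,0,0.0015,0,0,1,0,0,0,0.0005,0,0,1,0,0,0,0,0,0,1]
}}

```text
time_s: 16.6
eef_pos: [0.5321, -0.292, 0.0428]
tcp_rot: [23.3, 90.0, -66.5]
contact_force: [-1.7, -0.5, 4.8]
opening: 0.515
```

Request:
{"name": "send_rows", "arguments": {
  "rows": [0,0,0,0,0,0,-0.06,0,0,0,0,0,0,-0.15,0,0,0,0,0,0,-0.3,0,0,0,0,0,0,-0.5,0,0,0,0,0,0,-0.6]
}}

```text
time_s: 17.1
eef_pos: [0.5322, -0.2916, 0.0424]
tcp_rot: [174.6, 90.0, 84.8]
contact_force: [-0.2, -0.7, 0.9]
opening: 0.779
```

Request:
{"name": "send_rows", "arguments": {
  "rows": [0,0,0,-0.015,0,0,-0.6,0,0,0,-0.03,0,0,-0.6,0,0,0,-0.04,0,0,-0.7,0,0,0,-0.04,0,-0.04,-0.8,0,0,0,0,0,-0.05,-0.8]
}}

```text
time_s: 17.6
eef_pos: [0.534, -0.2084, 0.1685]
tcp_rot: [65.5, 89.5, -24.6]
contact_force: [1.4, 0.5, -0.9]
opening: 0.899
```

```bash
python3 -c "
from h import *
X0={42:(.54,-.383),50:(.532,-.287),58:(.520,.332),66:(.4445,.242)}
for c in('side','top'):
    cams.camera(c)
    for s in X0: pot(c,s,X0[s],.01 if s<55 else .02)
go((.52,.332,.16))"
```

```text
side 42 [ 0.5404 -0.3842] 0.83
side 50 [ 0.5324 -0.2909] 0.72
side 58 [0.5225 0.3293] 0.84
side 66 [0.4463 0.2405] 0.89
top 42 none
top 50 none
top 58 [0.5204 0.3345] 0.91
top 66 [0.4454 0.2432] 0.9
t 18.1 pos [ 0.5316 -0.2072  0.1626] open 0.902 F [ 0.3 -0.5  0.2] q [ 30.  20. -19. 108.   8.  53.   8.]
turn (tool) [ 0.002 -0.     0.001] shift after turn [ 0.0026 -0.0116 -0.5392]
```

Request:
{"name": "send_rows", "arguments": {
  "rows": [0.002,0,0,0,0,-0.03,-0.8,0,0,0,0,-0.001,-0.05,-0.8,0,0,0,0,-0.001,-0.05,-0.8,0,0,0,0,-0.001,-0.05,-0.8,0,0,0,0,-0.001,-0.05,-0.8]
}}

```text
time_s: 18.6
eef_pos: [0.5274, 0.0249, 0.1628]
tcp_rot: [-144.7, 90.0, 125.3]
contact_force: [0.0, 0.3, -0.2]
opening: 0.901
```

Request:
{"name": "send_rows", "arguments": {
  "rows": [0,0,0,0,-0.001,-0.05,-0.8,0,0,0,0,-0.001,-0.05,-0.8,0,0,0,0,-0.001,-0.05,-0.8,0,0,0,0,-0.001,-0.05,-0.8,0,0,0,0,-0.001,-0.05,-0.8]
}}

```text
time_s: 19.1
eef_pos: [0.5224, 0.275, 0.1627]
tcp_rot: [-49.4, 90.0, -139.4]
contact_force: [0.8, -0.4, 1.1]
opening: 0.899
```

Request:
{"name": "send_rows", "arguments": {
  "rows": [0,0,0,0,-0.001,-0.035,-0.8,0,0,0,0,0,-0.025,-0.8,0,0,0,0,0,0,-0.8]
}}

```text
time_s: 19.4
eef_pos: [0.5204, 0.3372, 0.1625]
tcp_rot: [-149.4, 89.9, 120.9]
contact_force: [-1.2, 0.7, -0.2]
opening: 0.903
```

```bash
python3 -c "
from h import *
go((.521,.332,.053))"
```

```text
t 19.4 pos [0.5204 0.3372 0.1625] open 0.903 F [-1.2  0.7 -0.2] q [-16.  26. -30. 101.  15.  57. -51.]
turn (tool) [ 0.005 -0.002  0.001] shift after turn [0.1095 0.0006 0.0052]
```

Request:
{"name": "send_rows", "arguments": {
  "rows": [0.005,0,0,0.035,0.001,0,-0.8,0,0,0,0.035,0,0,-0.8,0,0,0,0.025,0,0,-0.8,0,0,0,0.012,0,0,-0.8,0,0,0,0,0,0,-0.8]
}}

```text
time_s: 19.9
eef_pos: [0.5219, 0.3323, 0.0544]
tcp_rot: [-55.8, 89.8, -146.0]
contact_force: [-0.4, -0.2, -0.1]
opening: 0.897
```

```bash
python3 -c "
from h import *
go((.521,.332,.053))"
```

```text
t 19.9 pos [0.5219 0.3323 0.0544] open 0.897 F [-0.4 -0.2 -0.1] q [-18.  33. -27. 105.  20.  46. -55.]
turn (tool) [-0.005  0.002  0.002] shift after turn [ 0.0014 -0.0009  0.0003]
```

Centred on the pot; close and lift.

Request:
{"name": "send_rows", "arguments": {
  "rows": [0,0,0,0,0,0,-0.6,0,0,0,0,0,0,-0.4,0,0,0,0,0,0,-0.25,0,0,0,0,0,0,-0.15,0,0,0,0,0,0,1]
}}

```text
time_s: 20.4
eef_pos: [0.5227, 0.3338, 0.0567]
tcp_rot: [119.1, 89.9, 28.8]
contact_force: [-1.0, 1.1, 7.7]
opening: 0.6
```

Request:
{"name": "send_rows", "arguments": {
  "rows": [0,0,0,0,0,0,1,0,0,0,0,0,0,1]
}}

```text
time_s: 20.6
eef_pos: [0.5227, 0.3338, 0.0567]
tcp_rot: [117.7, 89.9, 27.5]
contact_force: [-1.2, -0.7, 8.0]
opening: 0.596
```

Request:
{"name": "send_rows", "arguments": {
  "rows": [0,0,0,-0.01,0,0,1,0,0,0,-0.02,0,0,1,0,0,0,-0.03,0,0,1,0,0,0,-0.035,0,0,1,0,0,0,0,0,0,1]
}}

```text
time_s: 21.1
eef_pos: [0.524, 0.335, 0.156]
tcp_rot: [123.2, 89.6, 33.0]
contact_force: [0.4, 0.2, -0.2]
opening: 0.597
```

```bash
python3 -c "
from h import *
go((.5245,-.195,.15))
cams.camera('side'); pot('side',58,(.521,.332),status.get_state()['eef_pos'][2]-.036)
pot('side',66,(.446,.242))"
```

```text
t 21.1 pos [0.524 0.335 0.156] open 0.597 F [ 0.4  0.2 -0.2] q [-16.  26. -30. 102.  15.  56. -52.]
turn (tool) [-0.004 -0.004 -0.005] shift after turn [6.0e-03 5.0e-04 5.3e-01]
side 58 none
side 66 [0.4447 0.2455] 0.87
```

Request:
{"name": "send_rows", "arguments": {
  "rows": [-0.004,0,0,0,0,0.02,1,0,0,0,0,0,0.035,1,0,0,0,0,0,0.045,1,0,0,0,0,0,0.045,1,0,0,0,0,0,0.045,1]
}}

```text
time_s: 21.75
eef_pos: [0.5212, 0.1416, 0.1497]
tcp_rot: [-77.4, 89.9, -167.4]
contact_force: [1.7, -0.9, -2.2]
opening: 0.598
```

Request:
{"name": "send_rows", "arguments": {
  "rows": [0,0,0,0,0,0.045,1,0,0,0,0,0,0.045,1,0,0,0,0,0,0.045,1,0,0,0,0,0,0.045,1,0,0,0,0,0,0.045,1]
}}

```text
time_s: 22.25
eef_pos: [0.5212, -0.0833, 0.1499]
tcp_rot: [-99.9, 89.9, 170.1]
contact_force: [0.9, 1.1, -1.6]
opening: 0.6
```

Request:
{"name": "send_rows", "arguments": {
  "rows": [0,0,0,0,0,0.045,1,0,0,0,0,0,0.035,1,0,0,0,0,0,0.025,1,0,0,0,0,0,0.01,1,0,0,0,0,0,0,1]
}}

```text
time_s: 22.75
eef_pos: [0.5215, -0.1973, 0.1499]
tcp_rot: [-109.0, 89.9, 160.9]
contact_force: [-0.2, 0.8, -1.6]
opening: 0.6
```

```bash
python3 -c "
from h import *
go((.5245,-.195,.0467))
cams.camera('side'); pot('side',58,(.5245,-.195),status.get_state()['eef_pos'][2]-.0367)"
```

```text
t 22.75 pos [ 0.5215 -0.1973  0.1499] open 0.6 F [-0.2  0.8 -1.6] q [ 31.  20. -20. 110.   9.  51.   6.]
turn (tool) [-0.002 -0.001  0.002] shift after turn [ 0.1032  0.003  -0.0023]
side 58 [ 0.5216 -0.1964] 0.78
```

Request:
{"name": "send_rows", "arguments": {
  "rows": [0,0,0,0.03,0.003,0,1,0,0,0,0.035,0,0,1,0,0,0,0.022,0,0,1,0,0,0,0.008,0,0,1,0,0,0,0,0,0,1]
}}

```text
time_s: 23.35
eef_pos: [0.525, -0.195, 0.0552]
tcp_rot: [-124.1, 89.9, 146.0]
contact_force: [-0.5, -0.5, -0.7]
opening: 0.597
```

```bash
python3 -c "
from h import *
go((.5245,-.195,.0467))
cams.camera('side'); pot('side',58,(.5245,-.195),status.get_state()['eef_pos'][2]-.0367)"
```

```text
t 23.35 pos [ 0.525  -0.195   0.0552] open 0.597 F [-0.5 -0.5 -0.7] q [ 29.  27. -18. 114.  13.  41.   3.]
turn (tool) [ 0.002 -0.001  0.002] shift after turn [ 0.0085 -0.0005 -0.    ]
side 58 [ 0.5288 -0.1962] 0.72
```

Request:
{"name": "send_rows", "arguments": {
  "rows": [0,0,0,0.005,-0.0005,0,1,0,0,0,0.002,0,0,1,0,0,0,0.0015,0,0,1,0,0,0,0.0005,0,0,1,0,0,0,0,0,0,1]
}}

```text
time_s: 23.95
eef_pos: [0.5247, -0.1965, 0.0469]
tcp_rot: [168.2, 90.0, 78.2]
contact_force: [-0.0, -0.2, -0.7]
opening: 0.601
```

Request:
{"name": "send_rows", "arguments": {
  "rows": [0,0,0,0.001,0,0,1,0,0,0,0,0,0,1]
}}

```text
time_s: 24.15
eef_pos: [0.5248, -0.1966, 0.0467]
tcp_rot: [33.1, 90.0, -57.0]
contact_force: [-5.5, 1.5, 15.7]
opening: 0.598
```

Request:
{"name": "send_rows", "arguments": {
  "rows": [0,0,0,0,0,0,-0.24,0,0,0,0,0,0,-0.32,0,0,0,0,0,0,-0.45,0,0,0,0,0,0,-0.6,0,0,0,0,0,0,-0.75]
}}

```text
time_s: 24.65
eef_pos: [0.5247, -0.1964, 0.0458]
tcp_rot: [-145.5, 90.0, 124.5]
contact_force: [-0.1, 0.8, 0.4]
opening: 0.845
```

Request:
{"name": "send_rows", "arguments": {
  "rows": [0,0,0,-0.015,0,0,-0.75,0,0,0,-0.03,0,0,-0.8,0,0,0,-0.04,0,0,-0.9,0,0,0,-0.04,0,-0.04,-1,0,0,0,0,0,-0.05,-1]
}}

```text
time_s: 25.15
eef_pos: [0.527, -0.1126, 0.1717]
tcp_rot: [73.3, 89.6, -16.9]
contact_force: [0.8, 1.3, -0.7]
opening: 0.999
```

```bash
python3 -c "
from h import *
X0={42:(.54,-.383),50:(.532,-.287),58:(.5245,-.196),66:(.4445,.242)}
for c in('side','top'):
    cams.camera(c)
    for s in X0: pot(c,s,X0[s],.01 if s<60 else .02)
go((.445,.243,.17))"
```

```text
side 42 [ 0.54   -0.3838] 0.89
side 50 [ 0.5307 -0.2887] 0.85
side 58 [ 0.5272 -0.2036] 0.78
side 66 [0.4463 0.245 ] 0.88
top 42 [ 0.5446 -0.3836] 0.67
top 50 none
top 58 none
top 66 [0.4457 0.2486] 0.88
t 25.65 pos [ 0.5245 -0.112   0.166 ] open 0.999 F [ 0.5 -0.6  0.8] q [ 25.  17. -23. 112.   8.  52.  -3.]
turn (tool) [-0.001 -0.     0.001] shift after turn [-0.004  -0.0795 -0.355 ]
```

Request:
{"name": "send_rows", "arguments": {
  "rows": [0,0,0,0,-0.008,-0.03,-1,0,0,0,0,-0.01,-0.05,-1,0,0,0,0,-0.01,-0.05,-1,0,0,0,0,-0.01,-0.05,-1,0,0,0,0,-0.01,-0.05,-1]
}}

```text
time_s: 26.15
eef_pos: [0.477, 0.1162, 0.1663]
tcp_rot: [85.9, 90.0, -4.2]
contact_force: [0.9, 1.0, 0.2]
opening: 0.999
```

Request:
{"name": "send_rows", "arguments": {
  "rows": [0,0,0,0,-0.01,-0.05,-1,0,0,0,0,-0.01,-0.04,-1,0,0,0,0,-0.006,-0.025,-1,0,0,0,0,-0.005,-0.015,-1,0,0,0,0,0,0,-1]
}}

```text
time_s: 26.65
eef_pos: [0.446, 0.2459, 0.1661]
tcp_rot: [-144.2, 89.9, 125.9]
contact_force: [-0.0, 0.7, 0.4]
opening: 1.001
```

```bash
python3 -c "
from h import *
cams.camera('side');pot('side',66,(.445,.245))
go((.4455,.2465,.055))"
```

```text
side 66 [0.4452 0.245 ] 0.84
t 26.75 pos [0.4469 0.2433 0.166 ] open 1.001 F [ 0.9 -1.  -0.5] q [ -6.  16. -34. 115.  11.  52. -46.]
turn (tool) [-0.  0.  0.] shift after turn [ 0.111  -0.0014 -0.0032]
```

Request:
{"name": "send_rows", "arguments": {
  "rows": [0,0,0,0.03,-0.001,-0.003,-1,0,0,0,0.035,0,0,-1,0,0,0,0.028,0,0,-1,0,0,0,0.016,0,0,-1,0,0,0,0,0,0,-1]
}}

```text
time_s: 27.25
eef_pos: [0.4451, 0.2449, 0.0552]
tcp_rot: [-58.6, 89.8, -148.7]
contact_force: [0.1, -0.1, -0.4]
opening: 1.003
```

```bash
python3 -c "
from h import *
go((.4455,.246,.055))"
```

```text
t 27.25 pos [0.4451 0.2449 0.0552] open 1.003 F [ 0.1 -0.1 -0.4] q [-11.  25. -30. 120.  20.  40. -54.]
turn (tool) [-0.002  0.002  0.003] shift after turn [ 0.0002  0.0004 -0.0011]
```

Request:
{"name": "send_rows", "arguments": {
  "rows": [0,0,0,0,0,-0.001,-0.8,0,0,0,0,0,0,-0.6,0,0,0,0,0,0,-0.45,0,0,0,0,0,0,-0.35,0,0,0,0,0,0,1]
}}

```text
time_s: 27.75
eef_pos: [0.4459, 0.2481, 0.0578]
tcp_rot: [104.8, 90.0, 14.8]
contact_force: [-2.4, -1.0, 8.5]
opening: 0.683
```

Request:
{"name": "send_rows", "arguments": {
  "rows": [0,0,0,0,0,0,1,0,0,0,0,0,0,1]
}}

```text
time_s: 27.95
eef_pos: [0.4459, 0.2481, 0.0578]
tcp_rot: [96.1, 90.0, 6.1]
contact_force: [-2.3, -1.4, 9.3]
opening: 0.689
```

Request:
{"name": "send_rows", "arguments": {
  "rows": [0,0,0,-0.01,0,0,1,0,0,0,-0.02,0,0,1,0,0,0,-0.03,0,0,1,0,0,0,-0.02,0,0,1,0,0,0,0,0,0,1]
}}

```text
time_s: 28.45
eef_pos: [0.447, 0.2488, 0.1402]
tcp_rot: [114.6, 89.7, 24.6]
contact_force: [-0.5, 0.3, -2.4]
opening: 0.686
```

```bash
python3 -c "
from h import *
go((.5225,-.1075,.14))
cams.camera('side'); pot('side',66,(.446,.245),status.get_state()['eef_pos'][2]-.038)"
```

```text
t 28.45 pos [0.447  0.2488 0.1402] open 0.686 F [-0.5  0.3 -2.4] q [ -7.  18. -34. 116.  13.  49. -49.]
turn (tool) [-0.    -0.002 -0.004] shift after turn [2.000e-04 7.550e-02 3.563e-01]
side 66 [0.4508 0.2476] 0.52
```

Request:
{"name": "send_rows", "arguments": {
  "rows": [0,0,0,0,0.006,0.02,1,0,0,0,0,0.009,0.035,1,0,0,0,0,0.009,0.045,1,0,0,0,0,0.009,0.045,1,0,0,0,0,0.009,0.045,1]
}}

```text
time_s: 29.05
eef_pos: [0.4871, 0.0562, 0.1362]
tcp_rot: [-86.3, 89.9, -176.3]
contact_force: [1.1, 0.8, -1.3]
opening: 0.687
```

Request:
{"name": "send_rows", "arguments": {
  "rows": [0,0,0,0,0.009,0.045,1,0,0,0,0,0.009,0.045,1,0,0,0,0,0.007,0.04,1,0,0,0,0,0.005,0.025,1,0,0,0,0,0.003,0.01,1]
}}

```text
time_s: 29.55
eef_pos: [0.52, -0.1099, 0.1359]
tcp_rot: [-85.3, 89.9, -175.5]
contact_force: [0.1, 0.5, -2.0]
opening: 0.685
```

Request:
{"name": "send_rows", "arguments": {
  "rows": [0,0,0,0,0,0,1]
}}

```text
time_s: 29.65
eef_pos: [0.5203, -0.1078, 0.1362]
tcp_rot: [-106.5, 89.9, 163.4]
contact_force: [-0.3, 0.4, -2.2]
opening: 0.688
```

```bash
python3 -c "
from h import *
go((.5225,-.106,.0478))
cams.camera('side'); pot('side',66,(.5225,-.1075),status.get_state()['eef_pos'][2]-.0378)"
```

```text
t 29.65 pos [ 0.5203 -0.1078  0.1362] open 0.688 F [-0.3  0.4 -2.2] q [ 25.  19. -24. 114.  10.  49.  -5.]
turn (tool) [-0.002 -0.     0.001] shift after turn [ 0.0884  0.0022 -0.0018]
side 66 [ 0.525  -0.1115] 0.74
```

Request:
{"name": "send_rows", "arguments": {
  "rows": [0,0,0,0.03,0.002,0,1,0,0,0,0.03,0,0,1,0,0,0,0.014,0,0,1,0,0,0,0.006,0,0,1,0,0,0,0,0,0,1]
}}

```text
time_s: 30.25
eef_pos: [0.5226, -0.1062, 0.0571]
tcp_rot: [-123.4, 90.0, 146.7]
contact_force: [-0.1, -1.2, -1.3]
opening: 0.683
```

```bash
python3 -c "
from h import *
go((.5225,-.106,.0478))
cams.camera('side'); pot('side',66,(.5225,-.1075),status.get_state()['eef_pos'][2]-.0378)"
```

```text
t 30.25 pos [ 0.5226 -0.1062  0.0571] open 0.683 F [-0.1 -1.2 -1.3] q [ 23.  26. -22. 117.  15.  40.  -9.]
turn (tool) [ 0.001 -0.     0.001] shift after turn [ 0.0093 -0.0001 -0.0002]
side 66 [ 0.5271 -0.1053] 0.74
```

Request:
{"name": "send_rows", "arguments": {
  "rows": [0,0,0,0.005,0,0,1,0,0,0,0.0025,0,0,1,0,0,0,0.0015,0,0,1,0,0,0,0.0005,0,0,1,0,0,0,0,0,0,1]
}}

```text
time_s: 30.85
eef_pos: [0.5227, -0.1071, 0.0479]
tcp_rot: [-8.6, 90.0, -98.6]
contact_force: [-1.5, -0.2, 3.0]
opening: 0.68
```

Request:
{"name": "send_rows", "arguments": {
  "rows": [0,0,0,0,0,0,-0.42,0,0,0,0,0,0,-0.5,0,0,0,0,0,0,-0.65,0,0,0,0,0,0,-0.85,0,0,0,0,0,0,-1]
}}

```text
time_s: 31.35
eef_pos: [0.5227, -0.107, 0.0477]
tcp_rot: [117.5, 90.0, 27.5]
contact_force: [0.0, 0.2, -0.4]
opening: 0.958
```

Request:
{"name": "send_rows", "arguments": {
  "rows": [0,0,0,0,0,0,-1,0,0,0,-0.015,0,0,-1,0,0,0,-0.03,0,0,-1,0,0,0,-0.04,0,0,-1,0,0,0,-0.04,0,-0.03,-1]
}}

```text
time_s: 31.85
eef_pos: [0.5222, -0.0796, 0.1748]
tcp_rot: [-33.6, 90.0, -123.9]
contact_force: [1.6, 0.1, -0.5]
opening: 1.004
```

Request:
{"name": "send_rows", "arguments": {
  "rows": [0,0,0,0,0,-0.05,-1,0,0,0,0,0,-0.05,-1,0,0,0,0,0,-0.05,-1,0,0,0,0,0,-0.05,-1,0,0,0,0,0,-0.05,-1]
}}

```text
time_s: 32.35
eef_pos: [0.5224, 0.1749, 0.1742]
tcp_rot: [93.2, 89.9, 3.2]
contact_force: [0.8, -1.0, 0.5]
opening: 1.001
```

Request:
{"name": "send_rows", "arguments": {
  "rows": [0,0,0,0,0,-0.05,-1,0,0,0,0,0,-0.03,-1,0,0,0,0,0,0,-1]
}}

```text
time_s: 32.65
eef_pos: [0.5215, 0.2583, 0.174]
tcp_rot: [171.0, 89.9, 81.4]
contact_force: [0.1, -0.3, -0.1]
opening: 0.999
```

```bash
python3 -c "
from h import *
X0={42:(.54,-.383),50:(.532,-.287),58:(.5245,-.196),66:(.5225,-.1075)}
for c in('side','top'):
    im=cams.camera(c)
    for s in X0: pot(c,s,X0[s],.01)
    a=im[100:230,140:400] if c=='top' else im[80:240,200:360]
    cv2.imwrite(f'pics/f_{c}.png',cv2.resize(a[...,::-1],None,fx=3,fy=3,interpolation=cv2.INTER_CUBIC))
    for t in('webcam','keycap_tray'):
        for r in cams.spot_point(c,t)[:2]: print(c,t,r['p'],w(c,r['centre'],0))
go((0,0,0))"
```

```text
side 42 [ 0.5397 -0.3784] 0.91
side 50 [ 0.5317 -0.2894] 0.86
side 58 [ 0.5273 -0.205 ] 0.77
side 66 [ 0.5259 -0.1124] 0.82
side webcam 0.64 [ 0.5669807  -0.49905186]
side keycap_tray 0.59 [ 0.51392768 -0.02168003]
top 42 [ 0.5437 -0.382 ] 0.85
top 50 [ 0.5366 -0.2868] 0.8
top 58 none
top 66 [ 0.5281 -0.1045] 0.93
top webcam 0.75 [ 0.55095642 -0.448841  ]
top keycap_tray 0.86 [ 0.51653243 -0.01458916]
t 33.35 pos [0.5227 0.2529 0.1727] open 0.996 F [-0.1 -0.5 -0.4] q [ -6.  22. -33. 106.  14.  56. -45.]
turn (tool) [-0. -0.  0.] shift after turn [ 0.1727 -0.5227  0.2529]
```

View pics/f_top.png

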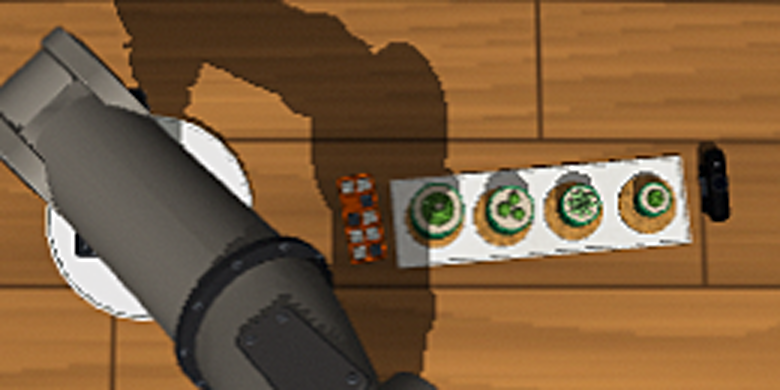

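View pics/f_side.png

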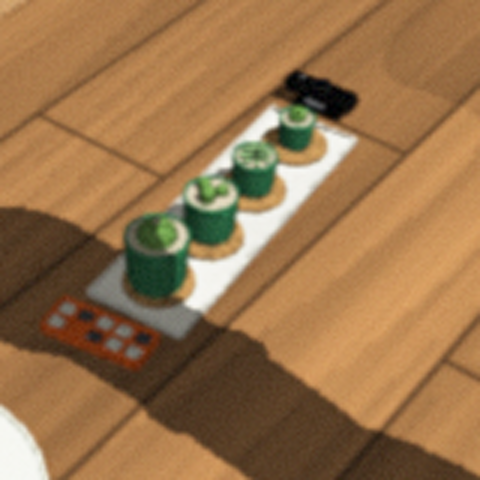

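```bash
cat > ov.py <<'E'
from h import *
C=[(.5225,-.1075),(.5245,-.195),(.532,-.2865),(.541,-.3825)]
P={66:(.5227,-.1085),58:(.5248,-.1965),50:(.5322,-.288),42:(.5404,-.3825)}
outs=[]
for c,(r0,c0,h,wd) in (('top',(145,265,50,120)),('side',(95,225,100,110))):
    F=6; im=cv2.resize(cams.camera(c)[r0:r0+h,c0:c0+wd,::-1],None,fx=F,fy=F,interpolation=cv2.INTER_CUBIC)
    def circ(x,y,z,r,col):
        p=(proj(c,[(x+r*np.cos(t),y+r*np.sin(t),z) for t in A])-[c0,r0]+.5)*F
        cv2.polylines(im,[np.round(p).astype(np.int32)],True,col,1)
    for x,y in C: circ(x,y,.01,.038,(0,0,255))
    for s,(x,y) in P.items():
        circ(x,y,.01+DIM[s][1],s/2000,(255,0,255)); circ(x,y,.01,s/2000,(255,255,0))
    cv2.imwrite(f'pics/ov_{c}.png',im)
E
python3 ov.py
```

```text
(no output)
```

View pics/ov_top.png

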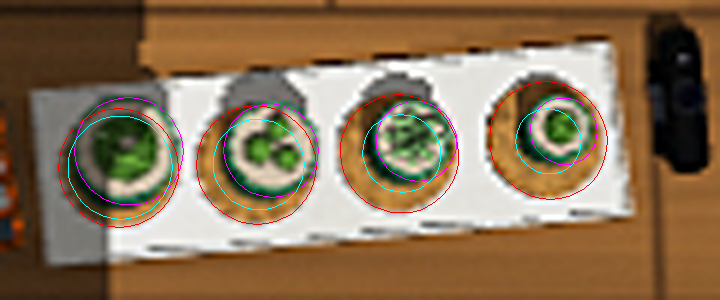

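View pics/ov_side.png

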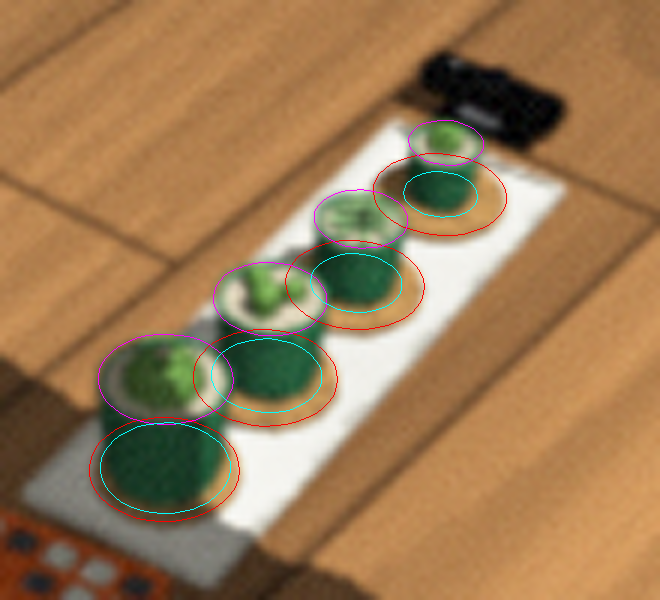

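```bash
python3 -c "
from rig import ticket
print(ticket.hand_in())"
```

```text
the job is handed in; nothing more can be done
None
```

All four pots are on the coasters in size order: 42 mm next to the webcam, then 50, 58 and 66 mm by the keycap tray. I lowered each pot until the wrist force showed contact before opening the gripper. The job was handed in at about 34 s of robot time, with the arm clear of everything.

- **Centring:** in the final overlays from both cameras the pots stand upright, within about 3–4 mm of the coaster centres. One top-camera pixel is about 3.8 mm, so I can't measure it finer than that.
- **Webcam and keycap tray:** by eye in the top picture, both sit within about 1 pixel of where they started. The neural point estimates for them scattered by up to about 50 mm between views, so I did not rely on those.
- **Disagreement on the 58 mm pot:** the side-camera mask fit put it about 8 mm off along the row. The 66 mm pot partly hides it in that view, and the side overlay and the gripper position at release both show it centred. The top camera gave no fit for this pot.
- **Turntable:** it turned slightly during the pick-ups, so I re-measured the remaining pots before each new grasp.

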